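# Fill the chilling tray and start the chilling plate

### The job

Lay the two L-shaped chocolate tablets flat in the shallow blue metal tray of the chilling plate, interlocked so that together they fill it (either one at either end). Then start the plate: pull its dial up to unlock it, turn it clockwise until its white pointer is at the orange mark, push it fully back in and let go. Leave the cup, jar and heat gun where they are.

Things in the scene. Friction and masses are not known exactly. Their poses are not given: they have to be found in the camera images.
- tablet_dark: dark brown L-shaped chocolate tablet: a 59 mm square, 24 mm thick, with one quarter missing, leaving two legs 59 mm long outside and 27 mm wide. Origin: centre of the full square, on the underside; z up. The gap is at +x +y: one leg runs along x at y = -16 mm, the other along y at x = -16 mm. About 80 g. Two such tablets, half a turn apart, interlock to 86 x 59 mm.
- tablet_red: deep red L-shaped chocolate tablet: a 59 mm square, 24 mm thick, with one quarter missing, leaving two legs 59 mm long outside and 27 mm wide. Origin: centre of the full square, on the underside; z up. The gap is at +x +y: one leg runs along x at y = -16 mm, the other along y at x = -16 mm. About 80 g. Two such tablets, half a turn apart, interlock to 86 x 59 mm.
- tray (a point): centre of the inner floor of the shallow blue metal tray on the fixed steel chilling plate (200 x 320 x 50 mm), about z = 53 mm. Inside, the tray is 64 mm along x and 94 mm along y; its rim is 3 mm thick and stands 5 mm above the floor. Axes of the plate: z up, y along its long side to the dial, whose axis is at y = +160 mm.
- dial_grip (a point): point on the dial's upright axis. Its grip is a black bar 58 mm long, 16 mm thick, 32 mm tall, from 18 mm below this point to 14 mm above it, over a grey skirt 72 mm in diameter (its top 18 mm below this point). Turns and lifts with the dial: x along the bar to the white pointer, z up.
- dial_index (a point): point 48 mm from the dial's axis in the direction of its white pointer, turning with the dial; it lies over a mark when the pointer is at that mark (height: 32 mm below dial_grip).
- dial_pull (a joint): how far the dial is pulled up (m): 0 fully in, stop at 0.016. About 4 N moves it either way; it stays where left. A key under the skirt sits in notches: it cannot turn (short of forcing it) until pulled out 7 mm or more, and goes fully in only at the starting (off) position or at one of the three marks, within about 0.05 rad.
- dial_turn (a joint): angle of the dial (rad), growing clockwise seen from above: about 0 at the start (off), the marks are at 0.45, 0.90 and 1.35, stop at 1.45. Turns easily once pulled and stays where left.
- mark_orange: the orange mark, a low disc 12 mm in diameter and 4 mm high, fixed on the plate 48 mm from the dial's axis; which of the three mark places it has varies. Origin at its foot.
- mark_white1: a white disc of the same size at another of the three places: not the wanted setting.
- mark_white2: a white disc of the same size at the remaining place: not the wanted setting.
- cup: black plastic cup, 80 mm in diameter, 45 mm high; origin under its centre. Not to be disturbed.
- jar: red jar with white lid, 44 mm in diameter, 65 mm high; origin under its centre. Not to be disturbed.
- heat_gun: yellow and black heat gun standing on its back end, 84 mm in diameter at the foot, 206 mm high, its handle sticking out 125 mm along the body's y at 110 to 140 mm height; origin under its centre. Not to be disturbed.
Things that resemble listed ones, but are neither listed nor needed, are in the scene too. Of the things that look like the tablet_dark, the largest one is meant.

How it is judged:
By the outcome, as a careful person would: the job done as asked, in the order asked, and still so for the second after the job is handed in, with the robot touching nothing.
It also fails if it takes over 67 s, if anything falls off the work surface, if the arm or the gripper's body presses on something with over 40 N, if the wrist force passes 120 N, or if a joint passes its speed limit or range.

### The arm

A 6-joint arm with a two-finger parallel gripper is mounted at the origin on the work surface. World frame = base frame: x ahead of the robot, y to its left, z up, the work surface at z = 0. Lengths are in m, angles in rad, forces in N, time in s.
With the tool pointing down it reaches from about 0.35 to 0.975 m from the base axis. Payload 4.9 kg.
Tool frame: the origin (TCP) lies midway between the tips of the shut fingers; the grasp point (between the pads) lies r.tcp_to_grasp behind it (r.tcp_to_grasp is the distance from the TCP to the grasp point, in m); z points along the fingers, y is the line along which they close (so a half turn about z gives the same grasp; the last joint's range is limited). The gripper opens to 85 mm and grips with 20 to 120 N. Pads are 22 mm wide; open, the fingers measure 114 mm over their backs; the gripper's body (76 mm by 85 mm) begins 54 mm behind the grasp point. The pads swing forward as they close: fully open they stand 13 mm farther back than shut.
Start: joints at [1.093, 0.053, 1.613, -0, 1.476, -0.119], TCP at [0.219, 0.585, 0.231] pointing down, gripper open.
Joint ranges: [-3.01, 3.01], [-1.01, 2.22], [0.06, 2.58], [-1.02, 4.17], [0.09, 2.62], [-3.14, 3.14]. Speed limits (rad/s): [2.57, 2.57, 3.14, 3.14, 3.14, 3.14].

### API

Orientations are given as a unit quaternion [x, y, z, w].
In Python, from station import r, snapshot, get_calibration, job, find_in, regions_of, tip_of gives the robot as it stands.
- The arm moves only by the tool drive_tool, never from a script. Its argument "moves" is a list of rows, each a list of 7 numbers: the opening, from -1 (shut) to 1 (fully open), then the shift along the tool's x, y, z in units of 60 mm (1.0 is 60 mm), then the turn, a rotation vector about the tool's x, y, z in units of 8 degrees (1.0 is 8 degrees). In form: [[gripper, tx, ty, tz, wx, wy, wz], ...]. A call has 1 to 5 rows; each row shifts and turns the commanded pose from where the row before left it, along the tool's axes as they then stand; what a row does not reach is not made up. A row lasts 1/8 s, in which the tool goes at most 62.5 mm and 10.7 degrees, less where a joint would pass 70% of its speed; a pose out of reach is approached as far as the arm can. A call is refused whole if a number of a shift passes 1 or a number of a turn 1, either way. A call with a gripper value outside its range is refused whole. The fingers move at their own pace and stop on an object; "force" is the grip in N (left out, the last holds). Time passes only in rows, so rows that do not move let the fingers close. It gives the time, the measured TCP pose, the force, the opening and the grip force at its end, in the units of the state.
- r.read_state(): the state, without advancing time (a new reading comes with each control period).
- snapshot(name): name is "scene" or "top" or "wrist"; returns the picture (400x640x3 uint8, red, green, blue); there is no depth.
- get_calibration(name): a dict with "camera_matrix" (3x3 intrinsics, pixels), "R" (3x3) and "t" (3): a world point X has camera coordinates R X + t; the wrist camera has in their place "tool_from_camera" (4x4, takes a point from camera to tool coordinates, whose origin is the TCP and whose axes are the flange's). Camera axes: x right, y down, z forward; pixel columns grow to the right and rows downward; lengths in m; the calibration is good to about 2 mm. A picture is of the moment at which its call begins: read the wrist's pose just before it. get_calibration takes no time and is no camera call.
- job.close_job(): hands the job in; it is judged then, once.
Trained networks look in the newest picture that a camera, given by its name, has taken for a name from the list of things; names that differ only in an ending like _2 or _b are one class to them, and where a whole thing is asked for, a point or a joint stands for the part that bears it (a point fixed in the world has none). Each returns a list of dicts, best first, with "confidence" (0 to 1); they miss things now and then, are a little off and sometimes report something else, mostly with a low value. They report only what shows in the picture. A call takes as long as a camera call. They do not tell look-alikes from the thing itself.
- find_in(query, camera): "at" ([x, y, z] in m, in world coordinates, good to about 4 mm: the middle of the surface that is visible of it).
- regions_of(query, camera): "mask" (400x640 bool, what is visible of it).
- tip_of(query, camera): "at" ([x, y, z] in m, in world coordinates, good to about 4 mm: a listed point, or the origin of a listed thing).
The state is a dict: "clock": time; "q": joint angles; "joint_velocities": joint speeds; "joint_torque": joint torques, N m; "ee_pos": TCP position; "tool_rot": TCP orientation; "force": force on the tool from outside, world axes, zero at the start; "moment": the same for the moment, N m; "grip_width": finger opening in m; "grasp_force": force on a finger pad.
Only numpy, scipy, OpenCV 4.12 (cv2) and the standard library are available. Lean on these libraries where they do the work, as an engineer would, in place of code of your own. Each camera call takes 0.05 s, during which the arm holds its last target. There are 200 camera calls.

## Working session

There is one attempt and no reset: what is moved stays moved. The work goes in short steps, Python scripts to look and compute and a tool call to move; the robot and the scene stay as the last step left them, time stands still between calls to the robot, and variables do not carry over. Pictures are saved under pics/ and viewed, at most 10 in all, crops included, and the job is handed in when it is done.

Besides the shell and the picture viewer there is one more tool, called after ">>>" by a JSON object that holds its "method" and its "body". drive_tool: Moves the arm, as the interface text tells. Its arguments: {"type":"object","properties":{"moves":{"type":"array","items":{"type":"array","items":{"type":"number"}}},"force":{"type":"number"}},"required":["moves"]}

```bash
ls; mkdir -p pics; cat > h.py <<'E'
from station import r, snapshot, get_calibration, job, find_in, regions_of, tip_of
import numpy as np, cv2
E
python3 - <<'E'
from h import *
for c in ("scene","top"):
    im=snapshot(c); cv2.imwrite(f"pics/{c}0.png",im[:,:,::-1])
    k=get_calibration(c); print(c,np.round(k["camera_matrix"],1).tolist(),np.round(k["R"],3).tolist(),np.round(k["t"],3).tolist())
    for q in ["tablet_dark","tablet_red"]:
        print(q,[(round(d["confidence"],2),np.round(d["at"],3).tolist()) for d in find_in(q,c)][:4],[(round(d["confidence"],2),np.round(d["at"],3).tolist()) for d in tip_of(q,c)][:4])
    for q in ["tray","dial_grip","dial_index","mark_orange","mark_white1","cup","jar","heat_gun"]:
        print(q,[(round(d["confidence"],2),np.round(d["at"],3).tolist()) for d in tip_of(q,c)][:4])
print(r.tcp_to_grasp, r.read_state())
E
```

```text
pics
scene [[439.3, 0.0, 313.8], [0.0, 439.3, 198.8], [0.0, 0.0, 1.0]] [[0.539, 0.842, 0.011], [0.702, -0.442, -0.558], [-0.465, 0.309, -0.83]] [-0.394, -0.338, 1.375]
tablet_dark [(0.8, [0.523, -0.203, 0.026]), (0.64, [0.531, -0.098, 0.016]), (0.56, [0.62, -0.224, 0.017])] [(0.83, [0.522, -0.101, 0.002]), (0.8, [0.515, -0.195, -0.0]), (0.79, [0.624, -0.216, 0.001]), (0.32, [0.595, 0.249, 0.084])]
tablet_red [(0.95, [0.513, -0.323, 0.02])] [(0.79, [0.514, -0.314, -0.002])]
tray [(0.72, [0.601, 0.091, 0.051])]
dial_grip [(0.71, [0.595, 0.252, 0.083])]
dial_index [(0.63, [0.594, 0.302, 0.052])]
mark_orange [(0.7, [0.51, 0.484, 0.0])]
mark_white1 []
cup [(0.66, [0.758, -0.282, 0.002])]
jar [(0.9, [0.738, -0.142, -0.005])]
heat_gun [(0.94, [0.511, 0.491, 0.002]), (0.22, [0.734, -0.141, -0.002])]
top [[441.6, 0.0, 322.1], [0.0, 441.6, 189.8], [0.0, 0.0, 1.0]] [[0.013, -1.0, 0.003], [-0.992, -0.014, -0.123], [0.123, -0.001, -0.992]] [0.054, 0.586, 1.093]
tablet_dark [(0.68, [0.619, -0.223, 0.021]), (0.61, [0.516, -0.203, 0.026]), (0.54, [0.524, -0.097, 0.018])] [(0.95, [0.516, -0.196, 0.00
[... 538 characters left out ...]
 {'clock': 1.3, 'q': array([ 1.09303296e+00,  5.26878383e-02,  1.61290967e+00,  4.46478650e-05,
        1.47599943e+00, -1.19013464e-01]), 'joint_velocities': array([ 0.00202702,  0.00043844, -0.00165668,  0.00158497,  0.00125342,
        0.00050937]), 'joint_torque': array([ 7.19668296e-04, -3.93691349e+01, -3.70450151e+01, -7.35830281e-05,
        5.65293067e-04, -4.40071062e-06]), 'ee_pos': array([0.21942595, 0.5851929 , 0.23130534]), 'tool_rot': array([ 1.78416668e-01,  9.83955025e-01,  4.48497777e-06, -2.18716784e-05]), 'force': array([-0.48450442,  0.72210163, -0.67566366]), 'moment': array([ 0.00910475, -0.02594786,  0.02845044]), 'grasp_force': 0.0, 'grip_width': 0.08546253691535872}
```

```bash
python3 - <<'E'
import cv2
im=cv2.imread("pics/top0.png")
cv2.imwrite("pics/top_crop.png",cv2.resize(im[100:300,100:500],(800,400),interpolation=cv2.INTER_CUBIC))
E
```

```text
(no output)
```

View pics/scene0.png

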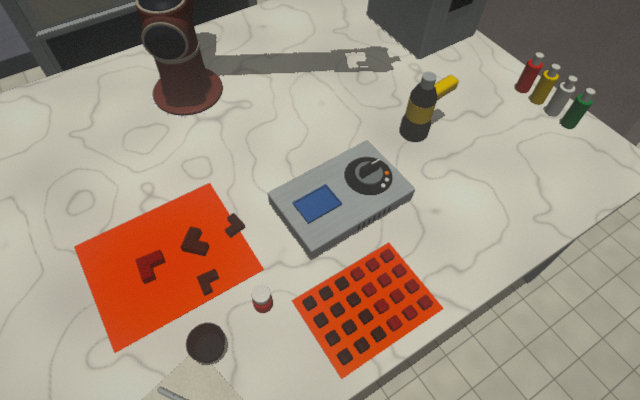

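View pics/top0.png

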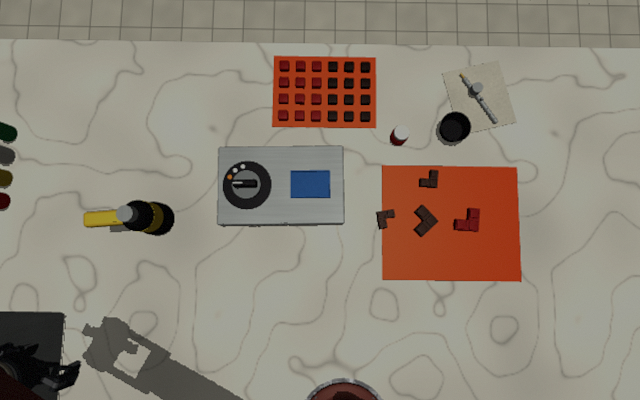

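The scene view shows the red tablet at about (150,265) and three dark L's at (195,240), (208,283) and (234,225). The plate's tray is at (317,204) and its dial at (369,175). In the top view the pointer is to the left, with the orange mark nearest it clockwise at (229,176).

```bash
cat >> h.py <<'E'
from scipy.spatial.transform import Rotation as Ro
def pose():
    s=r.read_state(); return s["ee_pos"],Ro.from_quat(s["tool_rot"])
def goto(p,yaw=None,tilt=True,start=None,grip=1,n=None):
    """rows to TCP p with tool y axis at world angle yaw (mod pi, nearest), tool z down"""
    p0,R0=start or pose()
    p=np.array(p,float)
    y=R0.as_matrix()[:,1]; a0=np.arctan2(y[1],y[0])
    if yaw is None: yaw=a0
    d=(yaw-a0+np.pi/2)%np.pi-np.pi/2
    a=a0+d
    R1=Ro.from_matrix(np.array([[-np.sin(a),np.cos(a),0],[np.cos(a),np.sin(a),0],[0,0,-1]]).T.T) if False else Ro.from_matrix(np.column_stack([np.cross([np.cos(a),np.sin(a),0],[0,0,-1]),[np.cos(a),np.sin(a),0],[0,0,-1]]))
    v=(R0.inv()*R1).as_rotvec()/np.deg2rad(8)
    dp=(p-p0)/.06
    n=n or max(1,int(np.ceil(max(np.linalg.norm(dp)/1.0,np.abs(v).max()/1.0))))
    R=R0; out=[]
    for k in range(n):
        row=np.r_[grip,R.inv().apply(dp/n),v/n]; out.append(np.round(row,3)+0.0); R=R*Ro.from_rotvec(v/n*np.deg2rad(8))
    for o in out: print(o.tolist())
    return p,R1
E
python3 - <<'E'
from h import *
k=get_calibration("wrist"); print(np.round(k["camera_matrix"],1).tolist(),np.round(k["tool_from_camera"],3).tolist())
s=goto([0.52,0.16,0.38],np.pi/2)
print(); goto([0.52,-0.23,0.36],np.pi/2,start=s)
E
```

```text
[[327.0, 0.0, 317.7], [0.0, 327.0, 200.0], [0.0, 0.0, 1.0]] [[0.0, -0.952, -0.305, 0.078], [1.0, -0.0, 0.001, -0.001], [-0.001, -0.305, 0.952, -0.142], [0.0, 0.0, 0.0, 1.0]]
[1.0, -0.718, -0.488, -0.248, 0.0, 0.0, -0.257]
[1.0, -0.7, -0.513, -0.248, 0.0, 0.0, -0.257]
[1.0, -0.681, -0.538, -0.248, 0.0, 0.0, -0.257]
[1.0, -0.661, -0.562, -0.248, 0.0, 0.0, -0.257]
[1.0, -0.641, -0.585, -0.248, 0.0, 0.0, -0.257]
[1.0, -0.619, -0.608, -0.248, 0.0, 0.0, -0.257]
[1.0, -0.597, -0.63, -0.248, 0.0, 0.0, -0.257]
[1.0, -0.574, -0.651, -0.248, 0.0, 0.0, -0.257]
[1.0, -0.55, -0.671, -0.248, 0.0, 0.0, -0.257]
[1.0, -0.526, -0.69, -0.248, 0.0, 0.0, -0.257]

[1.0, 0.0, -0.929, 0.048, 0.0, 0.0, 0.0]
[1.0, 0.0, -0.929, 0.048, 0.0, 0.0, 0.0]
[1.0, 0.0, -0.929, 0.048, 0.0, 0.0, 0.0]
[1.0, 0.0, -0.929, 0.048, 0.0, 0.0, 0.0]
[1.0, 0.0, -0.929, 0.048, 0.0, 0.0, 0.0]
[1.0, 0.0, -0.929, 0.048, 0.0, 0.0, 0.0]
[1.0, 0.0, -0.929, 0.048, 0.0, 0.0, 0.0]
```

>>> {"method": "drive_tool", "body": {"moves": [[1,-0.718,-0.488,-0.248,0,0,-0.257],[1,-0.7,-0.513,-0.248,0,0,-0.257],[1,-0.681,-0.538,-0.248,0,0,-0.257],[1,-0.661,-0.562,-0.248,0,0,-0.257],[1,-0.641,-0.585,-0.248,0,0,-0.257]]}}

```text
clock: 1.92
ee_pos: [0.3704, 0.3711, 0.3064]
tool_rot: [0.089, 0.996, 0.0, 0.0]
force: [0.8, 0.3, -0.7]
grip_width: 0.0853
grasp_force: 0.0
```

>>> {"method": "drive_tool", "body": {"moves": [[1,-0.619,-0.608,-0.248,0,0,-0.257],[1,-0.597,-0.63,-0.248,0,0,-0.257],[1,-0.574,-0.651,-0.248,0,0,-0.257],[1,-0.55,-0.671,-0.248,0,0,-0.257],[1,-0.526,-0.69,-0.248,0,0,-0.257]]}}

```text
clock: 2.55
ee_pos: [0.5207, 0.1584, 0.3808]
tool_rot: [-0.001, 1.0, 0.0, 0.0]
force: [1.0, 0.8, 0.5]
grip_width: 0.0854
grasp_force: 0.0
```

>>> {"method": "drive_tool", "body": {"moves": [[1,0,0,0,0,0,0]]}}

```text
clock: 2.68
ee_pos: [0.5217, 0.1575, 0.3813]
tool_rot: [0.002, 1.0, -0.0, 0.001]
force: [-0.4, 0.2, 0.2]
grip_width: 0.0858
grasp_force: 0.0
```

```bash
python3 - <<'E'
from h import *
p,R=pose(); print(np.round(p,4),r.read_state()["clock"])
im=snapshot("wrist"); np.savez("pics/w1.npz",im=im,p=p,R=R.as_matrix()); cv2.imwrite("pics/w1.png",im[:,:,::-1])
for q in ["tray","dial_grip","dial_index","mark_orange","mark_white1"]:
    print(q,[(round(d["confidence"],2),np.round(d["at"],4).tolist()) for d in tip_of(q,"wrist")][:4])
goto([0.52,-0.22,0.30],np.pi/2)
E
```

```text
[0.5217 0.1575 0.3813] 2.675
tray [(0.66, [0.6034, 0.0893, 0.0496]), (0.23, [0.5162, -0.3167, -0.0033])]
dial_grip [(0.88, [0.5936, 0.2542, 0.0838]), (0.48, [0.6318, 0.2848, 0.0481])]
dial_index [(0.94, [0.5919, 0.2954, 0.0486]), (0.69, [0.6167, 0.2977, 0.051]), (0.48, [0.7337, -0.139, -0.0025])]
mark_orange [(0.52, [0.6197, 0.2963, 0.0496])]
mark_white1 [(0.58, [0.6376, 0.2676, 0.0503]), (0.45, [0.6333, 0.2855, 0.0478])]
[1.0, 0.0, -0.907, 0.19, 0.0, -0.001, 0.002]
[1.0, -0.001, -0.907, 0.19, 0.0, -0.001, 0.002]
[1.0, -0.001, -0.907, 0.19, 0.0, -0.001, 0.002]
[1.0, -0.001, -0.907, 0.19, 0.0, -0.001, 0.002]
[1.0, -0.001, -0.907, 0.19, 0.0, -0.001, 0.002]
[1.0, -0.001, -0.907, 0.19, 0.0, -0.001, 0.002]
[1.0, -0.002, -0.907, 0.19, 0.0, -0.001, 0.002]
```

View pics/w1.png

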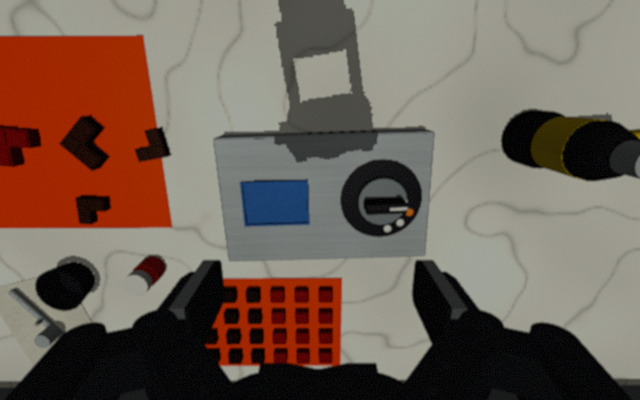

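The wrist view shows the tray centred at (275,203), the dial at (382,199) and the orange mark at (410,212), with whites at (400,223) and (388,229). Orange is therefore the first clockwise mark (0.45 rad).

>>> {"method": "drive_tool", "body": {"moves": [[1,0,-0.907,0.19,0,0,0],[1,0,-0.907,0.19,0,0,0],[1,0,-0.907,0.19,0,0,0],[1,0,-0.907,0.19,0,0,0],[1,0,-0.907,0.19,0,0,0]]}}

```text
clock: 3.6
ee_pos: [0.5196, -0.1126, 0.3226]
tool_rot: [-0.001, 1.0, 0.0, 0.0]
force: [0.0, 0.2, -0.2]
grip_width: 0.0858
grasp_force: 0.0
```

>>> {"method": "drive_tool", "body": {"moves": [[1,0,-0.907,0.19,0,0,0],[1,0,-0.907,0.19,0,0,0],[1,0,0,0,0,0,0]]}}

```text
clock: 3.98
ee_pos: [0.5191, -0.2225, 0.2982]
tool_rot: [0.002, 1.0, 0.001, -0.002]
force: [0.3, 0.4, -0.5]
grip_width: 0.0855
grasp_force: 0.0
```

```bash
cat >> h.py <<'E'
def cam(name,p=None,R=None):
    k=get_calibration(name); K=k["camera_matrix"]
    if name!="wrist": return K,k["R"],k["t"]
    T=np.eye(4); T[:3,:3]=R; T[:3,3]=p; C=np.linalg.inv(T@k["tool_from_camera"]); return K,C[:3,:3],C[:3,3]
def back(px,c,z):
    K,R,t=c; px=np.atleast_2d(px); d=np.c_[px,np.ones(len(px))]@np.linalg.inv(K).T@R; o=-R.T@t
    return o+d*((z-o[2])/d[:,2])[:,None]
def proj(X,c):
    K,R,t=c; x=(np.atleast_2d(X)@R.T+t)@K.T; return x[:,:2]/x[:,2:]
L=np.array([[-29.5,-29.5],[29.5,-29.5],[29.5,-2.5],[-2.5,-2.5],[-2.5,29.5],[-29.5,29.5]])/1000
from scipy.optimize import minimize
def fitL(mask,c,x0,scale=1,h=.024):
    """silhouette IoU fit of L prism pose x,y,yaw"""
    S=4; ys,xs=np.where(mask); x1,y1=xs.min()-12,ys.min()-12; w,hh=xs.max()+12-x1,ys.max()+12-y1
    m=cv2.resize(mask[y1:y1+hh,x1:x1+w].astype(np.float32),None,fx=S,fy=S,interpolation=cv2.INTER_LINEAR)>.5
    def sil(v):
        a=v[2]; Q=np.array([[np.cos(a),-np.sin(a)],[np.sin(a),np.cos(a)]]); P=(L*scale)@Q.T+v[:2]
        lo=proj(np.c_[P,np.zeros(6)],c); hi=proj(np.c_[P,np.full(6,h*scale)],c); g=np.zeros(m.shape,np.uint8)
        f=lambda q: np.round(((q-[x1,y1]+.5)*S-.5)*16).astype(np.int32)
        cv2.fillPoly(g,[f(lo)],1,shift=4); cv2.fillPoly(g,[f(hi)],1,shift=4)
        for i in range(6):
            j=(i+1)%6; cv2.fillConvexPoly(g,cv2.convexHull(f(np.array([lo[i],lo[j],hi[j],hi[i]]))),1,shift=4)
        return g>0
    cost=lambda v:-(sil(v)&m).sum()/(sil(v)|m).sum()
    best=None
    for a in np.arange(0,2*np.pi,np.pi/6):
        s=np.r_[x0,a]; sx=np.array([s,s+[.01,0,0],s+[0,.01,0],s+[0,0,.25]])
        o=minimize(cost,s,method="Nelder-Mead",options=dict(initial_simplex=sx,xatol=1e-4,fatol=1e-4))
        if best is None or o.fun<best.fun: best=o
    return np.r_[best.x[:2],best.x[2]%(2*np.pi),-best.fun]
E
python3 - <<'E'
from h import *
p,R=pose(); print(np.round(p,4),R.as_quat().round(4),r.read_state()["clock"])
im=snapshot("wrist"); np.savez("pics/w2.npz",im=im,p=p,R=R.as_matrix()); 
c=cam("wrist",p,R.as_matrix())
hsv=cv2.cvtColor(im,cv2.COLOR_RGB2HSV); v=im.copy()
for q in ["tablet_dark","tablet_red"]:
    for d in regions_of(q,"wrist"):
        m=d["mask"]; 
        if m.sum()<200: continue
        ys,xs=np.where(m); x0=back([xs.mean(),ys.mean()],c,.01)[0,:2]
        f=fitL(m,c,x0); f2=fitL(m,c,x0,.85)
        print(q,round(d["confidence"],2),m.sum(),np.round([xs.mean(),ys.mean()],0),np.round(f,4),np.round(f2,4))
        cs,_=cv2.findContours(m.astype(np.uint8),0,2); cv2.drawContours(v,cs,-1,(0,255,0),1)
cv2.imwrite("pics/w2.png",v[:,:,::-1])
# tray
d=np.load("pics/w1.npz"); c1=cam("wrist",d["p"],d["R"]); h=cv2.cvtColor(d["im"],cv2.COLOR_RGB2HSV)
b=cv2.inRange(h,(100,100,50),(130,255,255)); n,l,s,ce=cv2.connectedComponentsWithStats(b); i=1+s[1:,4].argmax()
pts=np.argwhere(l==i)[:,::-1].astype(np.float32); rc=cv2.minAreaRect(pts); box=cv2.boxPoints(rc); W=back(box,c1,.055)
print("tray",s[i],W.round(4).tolist(),W.mean(0).round(4))
E
```

```text
[ 0.5191 -0.2225  0.2982] [ 1.6e-03  1.0e+00  7.0e-04 -1.6e-03] 3.975
tablet_dark 0.92 787 [319. 227.] [ 0.631  -0.218   0.0014  0.545 ] [ 0.626  -0.2178  6.2195  0.7519]
tablet_dark 0.88 1599 [331. 153.] [ 0.5124 -0.1976  0.7596  0.96  ] [ 0.5125 -0.2009  0.7976  0.736 ]
tablet_dark 0.68 1014 [409. 157.] [ 0.5282 -0.0899  5.6411  0.5871] [ 0.5147 -0.108   3.2903  0.779 ]
tablet_red 0.85 1651 [244. 153.] [ 0.5176 -0.314   6.1933  0.9425] [ 0.515  -0.3168  6.1887  0.7728]
tray [ 240  180   69   46 2900] [[0.565, 0.0418, 0.055], [0.5626, 0.1413, 0.055], [0.6329, 0.1422, 0.055], [0.6355, 0.0383, 0.055]] [0.599  0.0909 0.055 ]
```

View pics/w2.png

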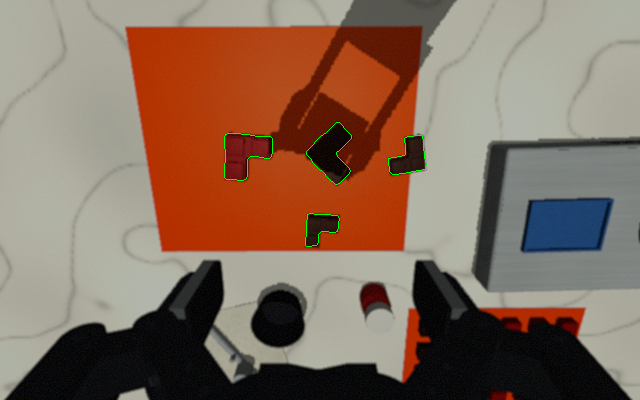

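The wrist view shows red at (244,153), the large dark tablet at (331,153), and the two smaller dark look-alikes at (319,227) and (409,157). The fits confirm this, with IoU 0.94–0.96 for the full-size ones. Red goes first, gripped across its 59 mm leg.

```bash
python3 - <<'E'
from h import *
goto([.5037,-.3127,.13],1.481,grip=.8)
E
```

```text
[0.8, 0.07, -0.388, 0.71, 0.001, 0.0, 0.163]
[0.8, 0.061, -0.389, 0.71, 0.001, 0.0, 0.163]
[0.8, 0.052, -0.39, 0.71, 0.001, 0.0, 0.163]
[0.8, 0.043, -0.391, 0.71, 0.001, 0.0, 0.163]
```

>>> {"method": "drive_tool", "body": {"moves": [[0.8,0.07,-0.388,0.71,0,0,0.163],[0.8,0.061,-0.389,0.71,0,0,0.163],[0.8,0.052,-0.39,0.71,0,0,0.163],[0.8,0.043,-0.391,0.71,0,0,0.163],[0.8,0,0,0,0,0,0]]}}

```text
clock: 4.75
ee_pos: [0.5015, -0.3116, 0.1261]
tool_rot: [0.045, 0.999, 0.002, -0.003]
force: [0.3, 1.3, 0.1]
grip_width: 0.0767
grasp_force: 0.0
```

```bash
cat >> h.py <<'E'
def look(tag,qs=("tablet_red","tablet_dark")):
    p,R=pose(); print(np.round(p,4),r.read_state()["clock"])
    im=snapshot("wrist"); np.savez(f"pics/{tag}.npz",im=im,p=p,R=R.as_matrix()); cv2.imwrite(f"pics/{tag}.png",im[:,:,::-1])
    c=cam("wrist",p,R.as_matrix()); out=[]
    for q in qs:
        for d in regions_of(q,"wrist"):
            m=d["mask"]
            if m.sum()<300: continue
            ys,xs=np.where(m); x0=back([xs.mean(),ys.mean()],c,.01)[0,:2]
            f=fitL(m,c,x0); print(q,round(d["confidence"],2),m.sum(),np.round([xs.mean(),ys.mean()],0),np.round(f,4)); out.append(f)
    return im,c
E
python3 - <<'E'
from h import *
look("w3")
E
```

```text
[ 0.5015 -0.3116  0.1261] 4.75
tablet_red 0.58 4041 [311. 208.] [ 0.5173 -0.3139  6.1921  0.9535]
tablet_dark 0.97 4530 [449. 194.] [ 0.5121 -0.1975  0.7579  0.9571]
tablet_dark 0.79 3348 [573. 191.] [ 0.5273 -0.0907  5.6526  0.7121]
tablet_dark 0.65 308 [414. 321.] [ 0.6491 -0.2611  0.3106  0.287 ]
```

```bash
python3 - <<'E'
from h import *
goto([.5034,-.3126,.003],1.480,grip=.8)
E
```

```text
[0.8, 0.011, 0.004, 0.719, -0.004, 0.007, 0.005]
[0.8, 0.01, 0.004, 0.719, -0.004, 0.007, 0.005]
[0.8, 0.009, 0.003, 0.719, -0.004, 0.007, 0.005]
```

>>> {"method": "drive_tool", "body": {"moves": [[0.8,-0.01,0,0.7,0,0,0],[0.8,-0.01,0,0.7,0,0,0],[0.8,-0.01,0,0.65,0,0,0],[0.8,0,0,0,0,0,0]]}}

```text
clock: 5.4
ee_pos: [0.5045, -0.3122, 0.0059]
tool_rot: [0.045, 0.999, 0.001, -0.001]
force: [0.2, 0.5, -0.1]
grip_width: 0.077
grasp_force: 0.0
```

>>> {"method": "drive_tool", "body": {"moves": [[0.2,0,0,0.05,0,0,0],[0,0,0,0,0,0,0],[0,0,0,0,0,0,0],[0,0,0,0,0,0,0]], "force": 30}}

```text
clock: 5.9
ee_pos: [0.5072, -0.3154, 0.0073]
tool_rot: [0.045, 0.999, -0.001, 0.002]
force: [1.0, 3.3, 7.2]
grip_width: 0.0582
grasp_force: 33.7
```

>>> {"method": "drive_tool", "body": {"moves": [[0,0,0,-0.5,0,0,0],[0,0,0,-0.9,0,0,0],[0,0,0,-0.9,0,0,0],[0,0,0,0,0,0,0],[0,0,0,0,0,0,0]]}}

```text
clock: 6.52
ee_pos: [0.5048, -0.3141, 0.1421]
tool_rot: [0.046, 0.999, -0.0, 0.0]
force: [0.6, 0.7, -1.7]
grip_width: 0.0585
grasp_force: 32.9
```

```bash
python3 - <<'E'
from h import *
im,c=look("w4",[])
cv2.imwrite("pics/w4c.png",im[150:400,100:540,::-1])
print(r.read_state()["force"])
m=regions_of("tablet_red","wrist")
for d in m:
    if d["mask"].sum()>300: ys,xs=np.where(d["mask"]); print(d["confidence"],xs.min(),xs.max(),ys.min(),ys.max()); np.save("pics/m4.npy",d["mask"]); break
E
```

```text
[ 0.5048 -0.3141  0.1421] 6.525
[-0.0692811   0.69783299 -1.43867892]
0.97 249 386 221 353
```

View pics/w4c.png

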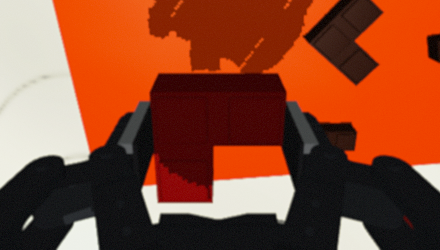

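The tablet is held in its long leg between the pads, level, and spans about (152–285, 75–200) in the crop.

```bash
cat >> h.py <<'E'
def held(mask):
    """pose of held tablet in frame with x=-tool x, y=tool y, z up, origin at TCP"""
    Rf=np.array([[-1,0,0],[0,1,0],[0,0,-1.]])
    for z in np.arange(-.002,.0141,.002):
        c=cam("wrist",[0,0,z],Rf); ys,xs=np.where(mask); x0=back([xs.mean(),ys.mean()],c,.012)[0,:2]
        print(round(z,4),np.round(fitL(mask,c,x0),4))
E
python3 - <<'E'
from h import *
held(np.load("pics/m4.npy"))
E
```

```text
-0.002 [6.600e-03 1.100e-03 2.000e-04 8.323e-01]
0.0 [7.0000e-03 6.0000e-04 6.2713e+00 8.5580e-01]
0.002 [7.8000e-03 2.0000e-04 6.2661e+00 8.8170e-01]
0.004 [ 8.8000e-03 -1.0000e-04  6.2829e+00  9.0850e-01]
0.006 [ 9.600e-03 -4.000e-04  3.000e-04  9.346e-01]
0.008 [ 1.040e-02 -6.000e-04  9.300e-03  9.588e-01]
0.01 [ 1.140e-02 -6.000e-04  2.800e-03  9.775e-01]
0.012 [ 1.250e-02 -7.000e-04  7.700e-03  9.744e-01]
0.014 [ 1.360e-02 -8.000e-04  7.100e-03  9.549e-01]
```

```bash
python3 - <<'E'
from h import *
goto([.60,.15,.25],.028,grip=0)
E
```

```text
[0.0, -0.081, 0.713, -0.166, 0.0, -0.002, 0.945]
[0.0, 0.014, 0.717, -0.166, 0.0, -0.002, 0.945]
[0.0, 0.108, 0.709, -0.166, 0.0, -0.002, 0.945]
[0.0, 0.2, 0.689, -0.166, 0.0, -0.002, 0.945]
[0.0, 0.289, 0.656, -0.166, 0.0, -0.002, 0.945]
[0.0, 0.373, 0.613, -0.166, 0.0, -0.002, 0.945]
[0.0, 0.45, 0.558, -0.166, 0.0, -0.002, 0.945]
[0.0, 0.52, 0.494, -0.166, 0.0, -0.002, 0.945]
[0.0, 0.58, 0.421, -0.166, 0.0, -0.002, 0.945]
[0.0, 0.631, 0.341, -0.166, 0.0, -0.002, 0.945]
[0.0, 0.67, 0.256, -0.167, 0.0, -0.002, 0.945]
```

>>> {"method": "drive_tool", "body": {"moves": [[0,-0.081,0.713,-0.166,0,0,0.945],[0,0.014,0.717,-0.166,0,0,0.945],[0,0.108,0.709,-0.166,0,0,0.945],[0,0.2,0.689,-0.166,0,0,0.945],[0,0.289,0.656,-0.166,0,0,0.945]]}}

```text
clock: 7.25
ee_pos: [0.5477, -0.1018, 0.1897]
tool_rot: [0.369, 0.93, -0.0, -0.002]
force: [1.0, 0.0, -0.0]
grip_width: 0.0579
grasp_force: 32.9
```

>>> {"method": "drive_tool", "body": {"moves": [[0,0.373,0.613,-0.166,0,0,0.945],[0,0.45,0.558,-0.166,0,0,0.945],[0,0.52,0.494,-0.166,0,0,0.945],[0,0.58,0.421,-0.166,0,0,0.945],[0,0.631,0.341,-0.166,0,0,0.945]]}}

```text
clock: 7.88
ee_pos: [0.5914, 0.1086, 0.2394]
tool_rot: [0.65, 0.76, -0.001, -0.001]
force: [0.3, 0.1, -0.5]
grip_width: 0.0583
grasp_force: 32.9
```

>>> {"method": "drive_tool", "body": {"moves": [[0,0.67,0.256,-0.167,0,0,0.945],[0,0,0,0,0,0,0],[0,0,0,0,0,0,0]]}}

```text
clock: 8.25
ee_pos: [0.6001, 0.149, 0.2495]
tool_rot: [0.697, 0.717, -0.001, -0.001]
force: [-0.4, -0.4, -0.6]
grip_width: 0.0582
grasp_force: 32.9
```

```bash
cat >> h.py <<'E'
def tray(im,c,z=.0565,cut=None):
    h=cv2.cvtColor(im,cv2.COLOR_RGB2HSV); b=cv2.inRange(h,(100,100,40),(130,255,255)); n,l,s,ce=cv2.connectedComponentsWithStats(b); i=1+s[1:,4].argmax()
    pts=back(np.argwhere(l==i)[:,::-1].astype(float),c,z)[:,:2]*1000; (cx,cy),wh,a=cv2.minAreaRect(pts.astype(np.float32))
    print("tray c",round(cx,1),round(cy,1),"size",np.round(wh,1),"ang",round(a,2),"px",s[i]); return b
E
python3 - <<'E'
from h import *
im,c=look("w5",[]); tray(im,c)
for q in ["tray","dial_grip"]: print(q,[(round(d["confidence"],2),np.round(d["at"],4).tolist()) for d in tip_of(q,"wrist")][:2])
E
```

```text
[0.6001 0.149  0.2495] 8.25
tray c 598.2 117.4 size [69.3 49.8] ang 1.72 px [ 283  179   66   45 2883]
tray []
dial_grip [(0.79, [0.5949, 0.2536, 0.0788])]
```

View pics/w5.png

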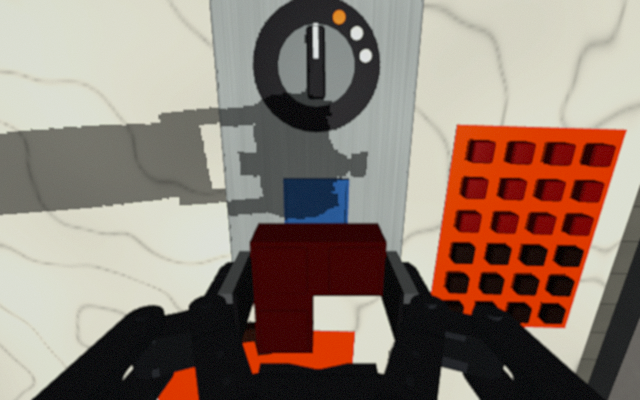

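The view shows the tray partly behind the held tablet at (316,200), and the dial at (316,65) with its pointer up. The orange mark is at (339,17), first clockwise.

```bash
python3 - <<'E'
from h import *
s=goto([.5988,.119,.085],.03,grip=0)
E
```

```text
[0.0, -0.162, -0.012, 0.919, -0.004, 0.001, -0.006]
[0.0, -0.162, -0.012, 0.919, -0.004, 0.001, -0.006]
[0.0, -0.162, -0.013, 0.919, -0.004, 0.001, -0.006]
```

>>> {"method": "drive_tool", "body": {"moves": [[0,-0.165,-0.012,0.919,0,0,0],[0,-0.165,-0.012,0.919,0,0,0],[0,-0.165,-0.012,0.919,0,0,0],[0,0,0,0,0,0,0],[0,0,0,0,0,0,0]]}}

```text
clock: 9.02
ee_pos: [0.6009, 0.1195, 0.0883]
tool_rot: [0.697, 0.717, 0.001, 0.001]
force: [0.3, -0.6, 0.5]
grip_width: 0.058
grasp_force: 33.0
```

```bash
python3 - <<'E'
from h import *
im,c=look("w6",[]); tray(im,c)
for q in ["dial_grip"]: print(q,[(round(d["confidence"],2),np.round(d["at"],4).tolist()) for d in tip_of(q,"wrist")][:2])
for d in regions_of("tablet_red","wrist")[:1]: held(d["mask"])
E
```

```text
[0.6009 0.1195 0.0883] 9.025
tray c 597.6 132.9 size [70.1 21.1] ang 1.52 px [ 251  196  125   36 3368]
dial_grip []
-0.002 [7.9000e-03 1.4000e-03 6.2824e+00 8.2750e-01]
0.0 [8.7000e-03 6.0000e-04 6.2828e+00 8.4550e-01]
0.002 [9.0000e-03 5.0000e-04 6.2655e+00 8.6900e-01]
0.004 [1.0000e-02 6.0000e-04 6.2826e+00 8.9580e-01]
0.006 [0.0106 0.     6.2813 0.9213]
0.008 [ 1.1400e-02 -2.0000e-04  6.2824e+00  9.4840e-01]
0.01 [ 1.2100e-02 -4.0000e-04  6.2827e+00  9.6890e-01]
0.012 [ 1.3400e-02 -6.0000e-04  6.2804e+00  9.7800e-01]
0.014 [ 1.43e-02 -8.00e-04  3.80e-03  9.66e-01]
```

View pics/w6.png

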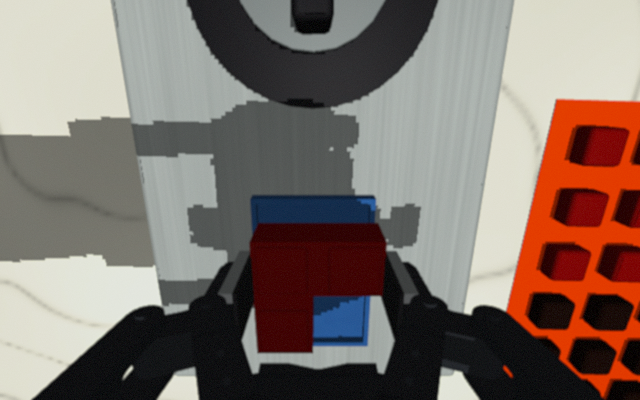

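The far rim spans columns 251–376 at row 198, and the tablet's top spans 251–385. The tray centre is about 1.7 mm toward −tool y and about 1 mm toward +tool x, so I correct for that and lower.

>>> {"method": "drive_tool", "body": {"moves": [[0,0.017,-0.028,0.17,0,0,0],[0,0,0,0.15,0,0,0],[0,0,0,0,0,0,0]]}}

```text
clock: 9.55
ee_pos: [0.5966, 0.1207, 0.0653]
tool_rot: [0.697, 0.717, -0.001, -0.001]
force: [0.4, 0.3, -1.6]
grip_width: 0.0578
grasp_force: 33.0
```

>>> {"method": "drive_tool", "body": {"moves": [[0,0,0,0.033,0,0,0],[0,0,0,0,0,0,0]]}}

```text
clock: 9.8
ee_pos: [0.5979, 0.1206, 0.0649]
tool_rot: [0.697, 0.717, -0.0, 0.0]
force: [0.7, 0.3, -0.6]
grip_width: 0.0579
grasp_force: 33.0
```

>>> {"method": "drive_tool", "body": {"moves": [[0,0,0,0.033,0,0,0],[0,0,0,0,0,0,0]]}}

```text
clock: 10.05
ee_pos: [0.5978, 0.1206, 0.0629]
tool_rot: [0.697, 0.717, -0.0, -0.0]
force: [-0.3, -1.1, -1.1]
grip_width: 0.0581
grasp_force: 33.0
```

>>> {"method": "drive_tool", "body": {"moves": [[0,0,0,0.025,0,0,0],[0,0,0,0,0,0,0]]}}

```text
clock: 10.3
ee_pos: [0.5977, 0.1206, 0.0613]
tool_rot: [0.697, 0.717, -0.0, -0.0]
force: [0.9, -0.3, -1.3]
grip_width: 0.0582
grasp_force: 33.0
```

>>> {"method": "drive_tool", "body": {"moves": [[0,0,0,0.025,0,0,0],[0,0,0,0,0,0,0]]}}

```text
clock: 10.55
ee_pos: [0.598, 0.1207, 0.0604]
tool_rot: [0.697, 0.717, 0.0, 0.0]
force: [-1.0, 0.6, 1.8]
grip_width: 0.058
grasp_force: 33.3
```

>>> {"method": "drive_tool", "body": {"moves": [[0,0,0,0.01,0,0,0],[0.5,0,0,0,0,0,0],[0.8,0,0,0,0,0,0]]}}

```text
clock: 10.92
ee_pos: [0.5977, 0.1206, 0.059]
tool_rot: [0.697, 0.717, -0.0, -0.0]
force: [-0.2, -0.1, 0.4]
grip_width: 0.0765
grasp_force: 0.0
```

>>> {"method": "drive_tool", "body": {"moves": [[0.8,0,0,-0.5,0,0,0],[0.8,0.5,0,-0.8,0,0,0],[0.8,0.5,0,-0.8,0,0,0],[0.8,0,0,0,0,0,0],[0.8,0,0,0,0,0,0]]}}

```text
clock: 11.55
ee_pos: [0.5958, 0.1805, 0.1846]
tool_rot: [0.697, 0.717, -0.0, -0.0]
force: [-0.0, -0.7, 0.0]
grip_width: 0.0766
grasp_force: 0.0
```

```bash
cat >> h.py <<'E'
def fitz(q,z0,cn="wrist"):
    p,R=pose(); d=regions_of(q,cn)[0]; pp=p-[0,0,z0]; c=cam("wrist",pp,R.as_matrix()); ys,xs=np.where(d["mask"]); return fitL(d["mask"],c,back([xs.mean(),ys.mean()],c,.01)[0,:2])
E
python3 - <<'E'
from h import *
im,c=look("w7",[]); tray(im,c); print("red in tray",fitz("tablet_red",.053).round(4))
goto([.5224,-.2076,.14],.758,grip=.8)
E
```

```text
[0.5958 0.1805 0.1846] 11.55
tray c 598.8 93.2 size [ 69.4 102.5] ang 1.54 px [ 280  229   78   97 3470]
red in tray [0.5975 0.1092 4.7585 0.9284]
[0.8, -0.917, -0.198, 0.104, -0.004, -0.001, -0.747]
[0.8, -0.892, -0.293, 0.104, -0.004, -0.001, -0.747]
[0.8, -0.856, -0.384, 0.103, -0.004, -0.001, -0.747]
[0.8, -0.812, -0.471, 0.103, -0.004, -0.001, -0.747]
[0.8, -0.758, -0.553, 0.103, -0.004, -0.001, -0.747]
[0.8, -0.697, -0.629, 0.103, -0.004, -0.001, -0.747]
[0.8, -0.627, -0.698, 0.103, -0.004, -0.001, -0.747]
```

View pics/w7.png

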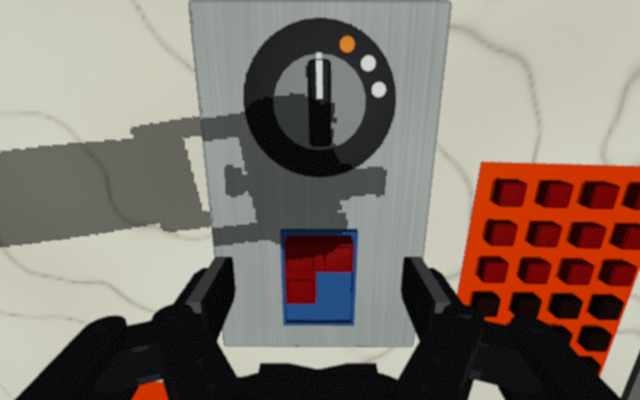

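Red lies flat in the tray at (319,270), against the dial end, with the free space at (330,300) for the dark one. Next I fetch the dark tablet.

>>> {"method": "drive_tool", "body": {"moves": [[0.8,-0.917,-0.198,0.104,0,0,-0.747],[0.8,-0.892,-0.293,0.104,0,0,-0.747],[0.8,-0.856,-0.384,0.103,0,0,-0.747],[0.8,-0.812,-0.471,0.103,0,0,-0.747],[0.8,-0.758,-0.553,0.103,0,0,-0.747]]}}

```text
clock: 12.28
ee_pos: [0.5426, -0.0981, 0.1521]
tool_rot: [0.487, 0.873, -0.0, -0.001]
force: [0.0, -1.4, 1.0]
grip_width: 0.0768
grasp_force: 0.0
```

>>> {"method": "drive_tool", "body": {"moves": [[0.8,-0.697,-0.629,0.103,0,0,-0.747],[0.8,-0.627,-0.698,0.103,0,0,-0.747],[0.8,0,0,0,0,0,0],[0.8,0,0,0,0,0,0]]}}

```text
clock: 12.78
ee_pos: [0.5228, -0.2067, 0.1405]
tool_rot: [0.396, 0.918, 0.0, -0.001]
force: [-0.6, 0.5, -0.0]
grip_width: 0.077
grasp_force: 0.0
```

```bash
python3 - <<'E'
from h import *
im,c=look("w8",["tablet_dark"])
E
```

```text
[ 0.5228 -0.2067  0.1405] 12.775
tablet_dark 0.91 1970 [382. 267.] [ 0.6094 -0.2331  3.9594  0.5721]
tablet_dark 0.89 3860 [311. 181.] [ 0.5123 -0.1967  0.7558  0.9705]
tablet_dark 0.74 2851 [406.  92.] [ 0.5227 -0.0869  1.1318  0.5901]
tablet_dark 0.74 4071 [548. 300.] [ 0.7563 -0.1317  0.8457  0.6819]
```

```bash
python3 - <<'E'
from h import *
p,R=pose(); Rm=lambda y:Ro.from_matrix(np.column_stack([[np.sin(-y)*1,0,0]]*3)) if 0 else None
# two half-turns of 45 deg, staged to force direction
s=goto([.512,-.2065,.13],-.03,n=6,grip=.8); print(); goto([.5021,-.2063,.09],-.814,start=s,n=6,grip=.8)
E
```

```text
[0.8, 0.021, -0.025, 0.031, -0.001, -0.001, 0.942]
[0.8, 0.017, -0.027, 0.031, -0.001, -0.001, 0.942]
[0.8, 0.014, -0.029, 0.031, -0.001, -0.001, 0.942]
[0.8, 0.01, -0.031, 0.031, -0.001, -0.001, 0.942]
[0.8, 0.006, -0.032, 0.031, -0.001, -0.001, 0.942]
[0.8, 0.001, -0.032, 0.031, -0.001, -0.001, 0.942]

[0.8, 0.0, -0.028, 0.111, 0.0, 0.0, 0.936]
[0.8, -0.004, -0.027, 0.111, 0.0, 0.0, 0.936]
[0.8, -0.007, -0.027, 0.111, 0.0, 0.0, 0.936]
[0.8, -0.011, -0.025, 0.111, 0.0, 0.0, 0.936]
[0.8, -0.014, -0.024, 0.111, 0.0, 0.0, 0.936]
[0.8, -0.017, -0.022, 0.111, 0.0, 0.0, 0.936]
```

>>> {"method": "drive_tool", "body": {"moves": [[0.8,0.021,-0.025,0.031,0,0,0.942],[0.8,0.017,-0.027,0.031,0,0,0.942],[0.8,0.014,-0.029,0.031,0,0,0.942],[0.8,0.01,-0.031,0.031,0,0,0.942],[0.8,0.006,-0.032,0.031,0,0,0.942]]}}

```text
clock: 13.5
ee_pos: [0.5144, -0.2059, 0.1326]
tool_rot: [0.671, 0.741, 0.0, -0.0]
force: [0.0, 0.8, -0.1]
grip_width: 0.0769
grasp_force: 0.0
```

>>> {"method": "drive_tool", "body": {"moves": [[0.8,0,-0.032,0.031,0,0,0.942],[0.8,0,-0.028,0.111,0,0,0.936],[0.8,-0.004,-0.027,0.111,0,0,0.936],[0.8,-0.007,-0.027,0.111,0,0,0.936],[0.8,-0.011,-0.025,0.111,0,0,0.936]]}}

```text
clock: 14.12
ee_pos: [0.5059, -0.206, 0.104]
tool_rot: [0.874, 0.486, 0.0, -0.0]
force: [0.6, -0.7, -1.1]
grip_width: 0.0767
grasp_force: 0.0
```

>>> {"method": "drive_tool", "body": {"moves": [[0.8,-0.014,-0.024,0.111,0,0,0.936],[0.8,-0.017,-0.022,0.111,0,0,0.936],[0.8,0,0,0,0,0,0],[0.8,0,0,0,0,0,0]]}}

```text
clock: 14.62
ee_pos: [0.5026, -0.2067, 0.0912]
tool_rot: [0.929, 0.37, 0.0, 0.0]
force: [-0.3, 0.5, -1.0]
grip_width: 0.0769
grasp_force: 0.0
```

```bash
python3 - <<'E'
from h import *
im,c=look("w9",["tablet_dark"])
goto([.5021,-.2063,.005],-.814,grip=.8)
E
```

```text
[ 0.5026 -0.2067  0.0912] 14.625
tablet_dark 0.79 4497 [214.  83.] [ 0.5118 -0.116   3.3552  0.6328]
tablet_dark 0.68 5649 [325. 197.] [ 0.5132 -0.1966  0.7699  0.9615]
tablet_dark 0.64 4601 [458.  98.] [ 0.632  -0.2086  6.1984  0.6026]
[0.8, 0.001, -0.009, 0.719, 0.003, -0.001, 0.003]
[0.8, 0.001, -0.008, 0.719, 0.003, -0.001, 0.003]
```

>>> {"method": "drive_tool", "body": {"moves": [[0.8,0.005,0,0.72,0,0,0],[0.8,0.005,0,0.71,0,0,0],[0.8,0,0,0,0,0,0]]}}

```text
clock: 15.1
ee_pos: [0.4998, -0.2052, 0.0016]
tool_rot: [0.929, 0.369, -0.002, -0.003]
force: [0.1, -0.2, -0.4]
grip_width: 0.0771
grasp_force: 0.0
```

>>> {"method": "drive_tool", "body": {"moves": [[0.2,0,0,0,0,0,0],[0,0,0,0,0,0,0],[0,0,0,0,0,0,0],[0,0,0,0,0,0,0]]}}

```text
clock: 15.6
ee_pos: [0.5041, -0.2078, 0.0071]
tool_rot: [0.929, 0.369, 0.001, 0.001]
force: [-0.2, 0.1, 6.7]
grip_width: 0.0581
grasp_force: 34.5
```

>>> {"method": "drive_tool", "body": {"moves": [[0,0,0,-0.5,0,0,0],[0,0,0,-0.9,0,0,0],[0,0,0,-0.9,0,0,0],[0,0,0,0,0,0,0],[0,0,0,0,0,0,0]]}}

```text
clock: 16.23
ee_pos: [0.5023, -0.2067, 0.1426]
tool_rot: [0.929, 0.369, -0.0, -0.0]
force: [0.6, -0.4, -0.5]
grip_width: 0.058
grasp_force: 33.7
```

```bash
python3 - <<'E'
from h import *
im,c=look("w10",[]); cv2.imwrite("pics/w10c.png",im[150:400,100:540,::-1])
ds=regions_of("tablet_dark","wrist"); ds=[d for d in ds if d["mask"][270:300,260:380].sum()>300]; print(len(ds)); held(ds[0]["mask"])
goto([.60,.13,.25],.028,grip=0)
E
```

```text
[ 0.5023 -0.2067  0.1426] 16.225
1
-0.002 [-1.8300e-02 -2.7000e-03  3.1264e+00  8.2970e-01]
0.0 [-1.7200e-02 -2.0000e-03  3.1411e+00  8.5350e-01]
0.002 [-1.6800e-02 -1.4000e-03  3.1425e+00  8.7990e-01]
0.004 [-1.5700e-02 -1.0000e-03  3.1477e+00  9.0600e-01]
0.006 [-1.5200e-02 -4.0000e-04  3.1457e+00  9.3360e-01]
0.008 [-1.4400e-02 -3.0000e-04  3.1424e+00  9.6010e-01]
0.01 [-1.350e-02  1.000e-04  3.144e+00  9.800e-01]
0.012 [-1.2100e-02  2.0000e-04  3.1412e+00  9.7460e-01]
0.014 [-1.1100e-02  3.0000e-04  3.1429e+00  9.5420e-01]
[0.0, 0.72, -0.422, -0.259, -0.004, -0.001, -0.862]
[0.0, 0.765, -0.333, -0.259, -0.004, -0.001, -0.862]
[0.0, 0.8, -0.238, -0.26, -0.004, -0.001, -0.862]
[0.0, 0.822, -0.14, -0.26, -0.004, -0.001, -0.862]
[0.0, 0.833, -0.04, -0.26, -0.004, -0.001, -0.862]
[0.0, 0.832, 0.06, -0.26, -0.004, -0.001, -0.862]
[0.0, 0.819, 0.16, -0.26, -0.004, -0.001, -0.862]
```

```bash
python3 - <<'E'
from h import *
goto([.5996,.0654,.12],.028,grip=0)
E
```

```text
[0.0, 0.614, -0.31, 0.05, -0.004, -0.001, -0.862]
[0.0, 0.647, -0.234, 0.05, -0.004, -0.001, -0.862]
[0.0, 0.67, -0.155, 0.05, -0.004, -0.001, -0.862]
[0.0, 0.684, -0.073, 0.05, -0.004, -0.001, -0.862]
[0.0, 0.688, 0.009, 0.05, -0.004, -0.001, -0.862]
[0.0, 0.681, 0.092, 0.05, -0.004, -0.001, -0.862]
[0.0, 0.666, 0.173, 0.05, -0.004, -0.001, -0.862]
```

>>> {"method": "drive_tool", "body": {"moves": [[0,0.614,-0.31,0.05,0,0,-0.862],[0,0.647,-0.234,0.05,0,0,-0.862],[0,0.67,-0.155,0.05,0,0,-0.862],[0,0.684,-0.073,0.05,0,0,-0.862],[0,0.688,0.009,0.05,0,0,-0.862]]}}

```text
clock: 16.95
ee_pos: [0.5719, -0.0114, 0.1256]
tool_rot: [0.777, 0.629, -0.001, -0.001]
force: [0.4, -0.5, -0.8]
grip_width: 0.0579
grasp_force: 33.7
```

>>> {"method": "drive_tool", "body": {"moves": [[0,0.681,0.092,0.05,0,0,-0.862],[0,0.666,0.173,0.05,0,0,-0.862],[0,0,0,0,0,0,0],[0,0,0,0,0,0,0]]}}

```text
clock: 17.45
ee_pos: [0.5999, 0.0644, 0.1204]
tool_rot: [0.697, 0.717, -0.001, -0.001]
force: [0.0, 0.1, -0.7]
grip_width: 0.0581
grasp_force: 33.7
```

```bash
python3 - <<'E'
from h import *
im,c=look("w11",[]); b=tray(im,c)
try: print("red in tray",fitz("tablet_red",.053).round(4))
except Exception as e: print(e)
ds=regions_of("tablet_dark","wrist"); ds=[d for d in ds if d["mask"][270:300,260:380].sum()>300]; print(len(ds)); held(ds[0]["mask"])
pts=np.argwhere(b>0)[:,::-1]; print(len(pts),pts.min(0),pts.max(0))
E
```

```text
[0.5999 0.0644 0.1204] 17.45
tray c 598.6 95.9 size [69.9 92.1] ang 1.48 px [ 260   95  117  142 4595]
red in tray [0.5984 0.1088 4.7386 0.9653]
1
-0.002 [-1.8100e-02 -3.1000e-03  3.1405e+00  8.2240e-01]
0.0 [-1.7400e-02 -2.2000e-03  3.1515e+00  8.4660e-01]
0.002 [-1.6500e-02 -1.8000e-03  3.1509e+00  8.7310e-01]
0.004 [-1.5700e-02 -1.6000e-03  3.1536e+00  9.0000e-01]
0.006 [-1.4800e-02 -1.0000e-03  3.1547e+00  9.2690e-01]
0.008 [-1.4100e-02 -6.0000e-04  3.1593e+00  9.5440e-01]
0.01 [-1.3500e-02 -5.0000e-04  3.1462e+00  9.7800e-01]
0.012 [-1.2200e-02 -3.0000e-04  3.1457e+00  9.7840e-01]
0.014 [-1.1000e-02 -3.0000e-04  3.1447e+00  9.5990e-01]
4595 [260  95] [376 236]
```

View pics/w11.png

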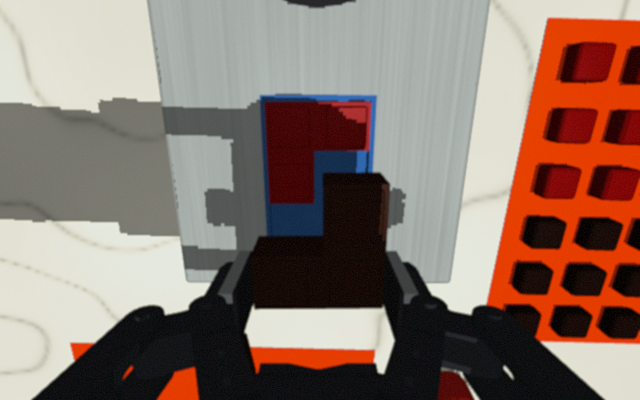

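The view shows the tray with red at its far end (318,150), the free pocket at (330,190), and the dark tablet held with its leg toward the free right side, as it should be. I lower with a correction under 1 mm.

>>> {"method": "drive_tool", "body": {"moves": [[0,0.013,-0.007,0.4,0,0,0],[0,0,0,0.3,0,0,0],[0,0,0,0.2,0,0,0],[0,0,0,0,0,0,0]]}}

```text
clock: 18.1
ee_pos: [0.5995, 0.0652, 0.0666]
tool_rot: [0.697, 0.717, -0.001, -0.001]
force: [-0.8, 0.4, -0.6]
grip_width: 0.0582
grasp_force: 33.7
```

>>> {"method": "drive_tool", "body": {"moves": [[0,0,0,0.04,0,0,0],[0,0,0,0,0,0,0]]}}

```text
clock: 18.35
ee_pos: [0.601, 0.0655, 0.0663]
tool_rot: [0.697, 0.717, 0.0, 0.0]
force: [-0.1, 0.8, -0.7]
grip_width: 0.0581
grasp_force: 33.7
```

>>> {"method": "drive_tool", "body": {"moves": [[0,0,0,0.03,0,0,0],[0,0,0,0,0,0,0]]}}

```text
clock: 18.6
ee_pos: [0.6005, 0.0655, 0.0639]
tool_rot: [0.697, 0.717, 0.0, 0.0]
force: [0.1, 0.5, -0.9]
grip_width: 0.058
grasp_force: 33.7
```

>>> {"method": "drive_tool", "body": {"moves": [[0,0,0,0.03,0,0,0],[0,0,0,0,0,0,0]]}}

```text
clock: 18.85
ee_pos: [0.6003, 0.0655, 0.0618]
tool_rot: [0.697, 0.717, -0.0, -0.0]
force: [-0.2, -0.4, -0.7]
grip_width: 0.0581
grasp_force: 33.7
```

>>> {"method": "drive_tool", "body": {"moves": [[0,0,0,0.02,0,0,0],[0,0,0,0,0,0,0]]}}

```text
clock: 19.1
ee_pos: [0.6004, 0.0655, 0.0607]
tool_rot: [0.697, 0.717, -0.0, -0.0]
force: [0.4, 0.4, -0.1]
grip_width: 0.0581
grasp_force: 33.7
```

>>> {"method": "drive_tool", "body": {"moves": [[0,0,0,0.02,0,0,0],[0,0,0,0,0,0,0]]}}

```text
clock: 19.35
ee_pos: [0.6007, 0.0655, 0.0602]
tool_rot: [0.697, 0.717, 0.0, 0.0]
force: [-3.0, 0.3, 3.0]
grip_width: 0.0581
grasp_force: 34.1
```

>>> {"method": "drive_tool", "body": {"moves": [[0.4,0,0,0,0,0,0],[0.8,0,0,0,0,0,0],[0.8,0,0,-0.5,0,0,0],[0.8,0.5,0,-0.8,0,0,0],[0.8,0.8,0,-0.6,0,0,0]]}}

```text
clock: 19.98
ee_pos: [0.599, 0.1433, 0.1757]
tool_rot: [0.698, 0.716, 0.001, 0.001]
force: [0.4, 0.4, -0.1]
grip_width: 0.0769
grasp_force: 0.0
```

>>> {"method": "drive_tool", "body": {"moves": [[0.8,0.8,0,0,0,0,0],[0.8,0,0,0,0,0,0],[0.8,0,0,0,0,0,0]]}}

```text
clock: 20.35
ee_pos: [0.5966, 0.1911, 0.1728]
tool_rot: [0.697, 0.717, -0.001, -0.0]
force: [0.1, -0.1, 0.1]
grip_width: 0.0771
grasp_force: 0.0
```

```bash
python3 - <<'E'
from h import *
im,c=look("w12",[]); tray(im,c)
print("red",fitz("tablet_red",.053).round(4),"dark",fitz("tablet_dark",.053).round(4))
for q in ["dial_grip","dial_index","mark_orange"]: print(q,[(round(d["confidence"],2),np.round(d["at"],4).tolist()) for d in tip_of(q,"wrist")][:2])
# close crop of tray
a=proj([.599,.093,.06],c)[0].astype(int); print(a)
v=im[max(a[1]-80,0):a[1]+60,a[0]-80:a[0]+80,::-1]; cv2.imwrite("pics/w12c.png",cv2.resize(v,None,fx=4,fy=4,interpolation=cv2.INTER_CUBIC))
E
```

```text
[0.5966 0.1911 0.1728] 20.35
tray c 598.7 93.5 size [ 69.3 102.6] ang 1.46 px [ 278  245   80   98 1118]
red [0.5981 0.1085 4.7389 0.9243] dark [0.5997 0.0808 1.6162 0.7699]
dial_grip [(0.56, [0.5935, 0.2531, 0.084]), (0.56, [0.6415, 0.2656, 0.0529])]
dial_index [(0.21, [0.5998, 0.0891, 0.0497])]
mark_orange [(0.69, [0.6165, 0.2957, 0.0516]), (0.62, [0.5954, 0.2566, 0.0827])]
[317 298]
```

View pics/w12c.png

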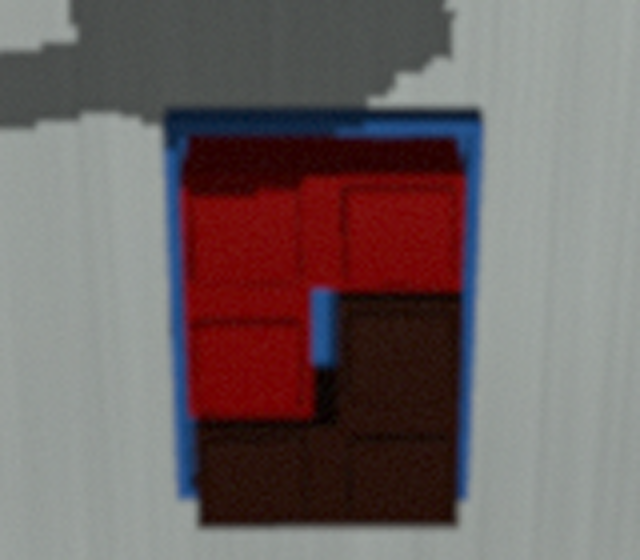

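The crop shows both tablets interlocked inside the blue rim, with a uniform slit at (325,330). The near rim is hidden by the dark tablet's height, so I check its seat numerically.

```bash
python3 - <<'E'
from h import *
d=np.load("pics/w12.npz"); c=cam("wrist",d["p"],d["R"]); o=lambda x,y:[317-80+x/4-.375,298-80+y/4-.375]
for z in (.077,.082):
    print(z,(back([o(200,522),o(458,522),o(461,293),o(334,293),o(318,418),o(190,418),o(184,190),o(464,175)],c,z)[:,:2]*1000).round(1).tolist())
im=snapshot("scene"); cv2.imwrite("pics/s2.png",cv2.resize(im[150:240,260:420,::-1],None,fx=5,fy=5,interpolation=cv2.INTER_CUBIC))
cs=cam("scene")
for q in ("tablet_dark","tablet_red"):
    for dd in regions_of(q,"scene"):
        m=dd["mask"]; ys,xs=np.where(m); w=back([xs.mean(),ys.mean()],cs,.07)[0]
        if abs(w[0]-.6)<.05 and abs(w[1]-.09)<.06: print(q,[(h0,fitL(m,(cs[0],cs[1],cs[2]+cs[1]@np.array([0,0,h0])),w[:2]).round(4).tolist()) for h0 in (.053,.058)])
E
```

```text
0.077 [[572.5, 52.7], [630.1, 54.3], [627.2, 113.1], [600.6, 112.4], [598.1, 81.1], [570.3, 80.3], [569.2, 135.7], [626.1, 140.8]]
0.082 [[572.9, 57.2], [629.3, 58.8], [626.5, 116.4], [600.4, 115.7], [598.0, 85.0], [570.8, 84.2], [569.8, 138.5], [625.5, 143.4]]
tablet_dark [(0.053, [0.597, 0.0802, 1.6373, 0.9159]), (0.058, [0.5997, 0.0785, 1.631, 0.9099])]
tablet_red [(0.053, [0.5933, 0.1113, 4.6338, 0.8272]), (0.058, [0.5968, 0.109, 4.6353, 0.8221])]
```

View pics/s2.png

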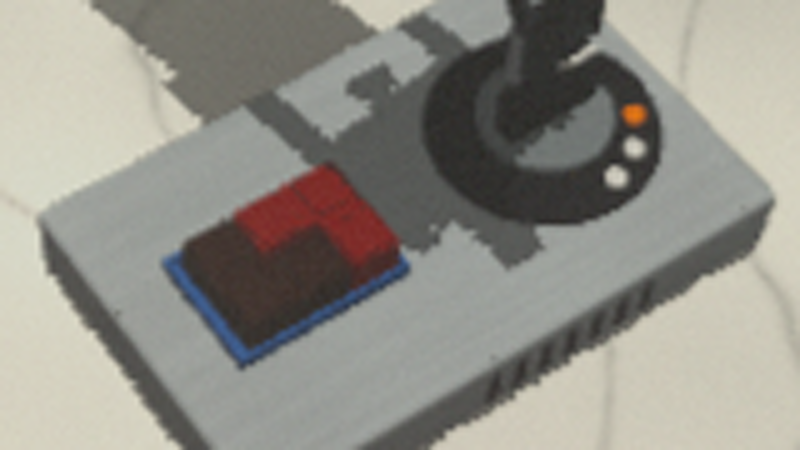

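Both are seated in the rim, matching top-face height 77 mm, and the near rim shows in the scene view. The orange mark is first after the pointer, at (634,114) in the crop. Now the dial.

```bash
python3 - <<'E'
from h import *
goto([.5945,.2531,.125],.028,grip=0)
E
```

```text
[0.0, 0.518, -0.008, 0.405, 0.0, 0.0, -0.004]
[0.0, 0.518, -0.007, 0.405, 0.0, 0.0, -0.004]
```

>>> {"method": "drive_tool", "body": {"moves": [[0.2,0.518,-0.01,0.4,0,0,0],[0.2,0.518,-0.01,0.4,0,0,0],[0.2,0,0,0,0,0,0],[0.2,0,0,0,0,0,0]]}}

```text
clock: 21.3
ee_pos: [0.5944, 0.2532, 0.1261]
tool_rot: [0.697, 0.717, 0.0, 0.0]
force: [-0.7, -0.3, 0.0]
grip_width: 0.0516
grasp_force: 0.0
```

```bash
python3 - <<'E'
from h import *
im,c=look("w13",[])
for q in ["dial_grip","dial_index"]: print(q,[(round(d["confidence"],2),np.round(d["at"],4).tolist()) for d in tip_of(q,"wrist")][:2])
h=cv2.cvtColor(im,cv2.COLOR_RGB2HSV); a=proj([.5945,.2531,.097],c)[0]; print(a)
cv2.imwrite("pics/w13c.png",cv2.resize(im[120:380,160:480,::-1],None,fx=2,fy=2))
E
```

```text
[0.5944 0.2532 0.1261] 21.3
dial_grip [(0.58, [0.5926, 0.2519, 0.0837])]
dial_index []
[318.31735779 237.88462787]
```

View pics/w13c.png

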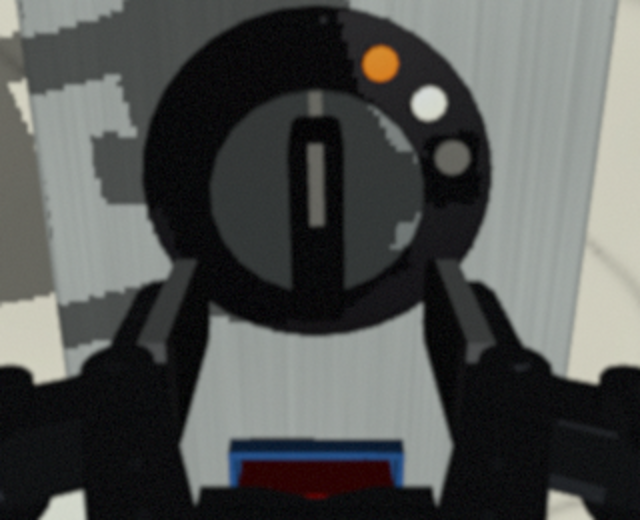

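The bar is upright in the crop at column 316, between the open fingers, with orange at (380,63).

```bash
python3 - <<'E'
from h import *
d=np.load("pics/w13.npz"); c=cam("wrist",d["p"],d["R"])
u=np.array([-.027,1,0]); C=np.array([.5945,.2531,0])
for s,z in ((.029,.097),(-.029,.097),(.029,.065),(-.029,.065),(.036,.065),(-.036,.065),(.036,.051),(-.036,.051)): print(s,z,((proj(C+u*s+[0,0,z],c)[0]-[160,120])*2).round(0))
E
```

```text
0.029 0.097 [317. 138.]
-0.029 0.097 [316. 325.]
0.029 0.065 [316. 111.]
-0.029 0.065 [316. 274.]
0.036 0.065 [316.  89.]
-0.036 0.065 [316. 292.]
0.036 0.051 [316.  81.]
-0.036 0.051 [316. 274.]
```

>>> {"method": "drive_tool", "body": {"moves": [[0.2,0,0,0.4,0,0,0],[0.2,0,0,0.3,0,0,0],[0.2,0,0,0.2,0,0,0],[0.2,0,0,0,0,0,0]]}}

```text
clock: 21.95
ee_pos: [0.5933, 0.2531, 0.0702]
tool_rot: [0.697, 0.717, -0.001, -0.001]
force: [0.5, -0.3, 0.2]
grip_width: 0.0513
grasp_force: 0.0
```

>>> {"method": "drive_tool", "body": {"moves": [[-0.3,0,0,0,0,0,0],[-0.7,0,0,0,0,0,0],[-0.9,0,0,0,0,0,0],[-0.9,0,0,0,0,0,0]], "force": 35}}

```text
clock: 22.45
ee_pos: [0.5947, 0.2538, 0.0728]
tool_rot: [0.697, 0.717, 0.001, 0.0]
force: [-0.3, -0.5, 5.2]
grip_width: 0.015
grasp_force: 39.9
```

>>> {"method": "drive_tool", "body": {"moves": [[-0.9,0,0,-0.07,0,0,0],[-0.9,0,0,-0.08,0,0,0],[-0.9,0,0,-0.07,0,0,0],[-0.9,0,0,0,0,0,0]]}}

```text
clock: 22.95
ee_pos: [0.5946, 0.2537, 0.085]
tool_rot: [0.697, 0.717, 0.001, 0.0]
force: [3.8, 1.4, -1.9]
grip_width: 0.0151
grasp_force: 39.1
```

>>> {"method": "drive_tool", "body": {"moves": [[-0.9,0,0,0,0,0,0.644],[-0.9,0,0,0,0,0,0.644],[-0.9,0,0,0,0,0,0.644],[-0.9,0,0,0,0,0,0.644],[-0.9,0,0,0,0,0,0.644]]}}

```text
clock: 23.58
ee_pos: [0.595, 0.2536, 0.085]
tool_rot: [0.84, 0.542, 0.001, 0.0]
force: [5.2, 0.9, -2.7]
grip_width: 0.0154
grasp_force: 39.0
```

>>> {"method": "drive_tool", "body": {"moves": [[-0.9,0,0,0,0,0,0],[-0.9,0,0,0,0,0,0]]}}

```text
clock: 23.82
ee_pos: [0.595, 0.2536, 0.085]
tool_rot: [0.84, 0.543, 0.001, 0.0]
force: [5.0, 1.9, -3.6]
grip_width: 0.0157
grasp_force: 38.9
```

```bash
python3 - <<'E'
from h import *
s=r.read_state(); y=Ro.from_quat(s["tool_rot"]).as_matrix()[:,1]; print("tool yaw",np.arctan2(y[1],y[0]),s["moment"].round(2),s["force"].round(1))
im,c=look("w14",[])
C=np.array([.5945,.2531])
h=cv2.cvtColor(im,cv2.COLOR_RGB2HSV); b=cv2.inRange(h,(8,120,90),(25,255,255)); n,l,st,ce=cv2.connectedComponentsWithStats(b)
for i in range(1,n):
    if 20<st[i,4]<3000:
        w=back(ce[i],c,.054)[0]; q=w[:2]-C; print(st[i,4],ce[i].round(0),w.round(4),"r",np.hypot(*q).round(4),"cw angle",round(np.pi/2+.027-np.arctan2(q[1],q[0]),3))
cv2.imwrite("pics/w14c.png",cv2.resize(im[60:380,160:480,::-1],(600,600)))
E
```

```text
tool yaw -0.4223103000138302 [ 0.26 -0.93 -0.04] [ 5.   1.9 -3.6]
[0.595  0.2536 0.085 ] 23.825
429 [318. 156.] [0.6143 0.2961 0.054 ] r 0.0473 cw angle 0.459
22 [610. 336.] [0.7378 0.1131 0.054 ] r 0.2003 cw angle 2.372
40 [612. 360.] [0.7357 0.0931 0.054 ] r 0.2134 cw angle 2.446
21 [622. 358.] [0.742  0.0919 0.054 ] r 0.2185 cw angle 2.428
81 [614. 374.] [0.7354 0.0804 0.054 ] r 0.2229 cw angle 2.484
44 [615. 393.] [0.7329 0.0629 0.054 ] r 0.2352 cw angle 2.539
```

View pics/w14c.png

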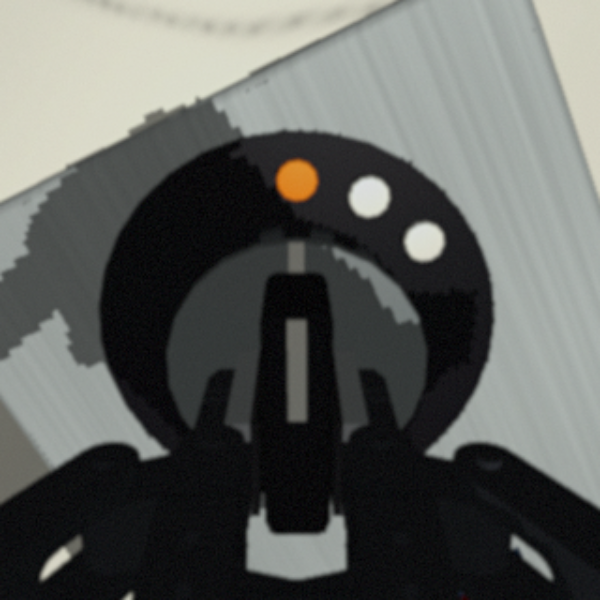

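The pointer (297,370) lies straight under the orange mark (297,180). Now I push it in.

>>> {"method": "drive_tool", "body": {"moves": [[-0.9,0,0,0.07,0,0,0],[-0.9,0,0,0.08,0,0,0],[-0.9,0,0,0.07,0,0,0],[-0.9,0,0,0,0,0,0]]}}

```text
clock: 24.38
ee_pos: [0.5951, 0.2537, 0.0728]
tool_rot: [0.84, 0.543, 0.001, 0.0]
force: [3.1, 0.5, 6.1]
grip_width: 0.0153
grasp_force: 40.2
```

>>> {"method": "drive_tool", "body": {"moves": [[-0.9,0,0,0.02,0,0,0],[-0.9,0,0,0.02,0,0,0],[-0.9,0,0,0,0,0,0]]}}

```text
clock: 24.75
ee_pos: [0.5952, 0.2538, 0.0726]
tool_rot: [0.839, 0.543, 0.001, 0.0]
force: [-1.7, -1.1, 15.9]
grip_width: 0.0151
grasp_force: 41.6
```

>>> {"method": "drive_tool", "body": {"moves": [[-0.4,0,0,0,0,0,0],[0,0,0,0,0,0,0],[0.2,0,0,0,0,0,0],[0.2,0,0,0,0,0,0]]}}

```text
clock: 25.25
ee_pos: [0.5934, 0.2534, 0.0684]
tool_rot: [0.839, 0.543, -0.001, -0.0]
force: [-0.0, 0.6, 0.5]
grip_width: 0.0516
grasp_force: 0.0
```

>>> {"method": "drive_tool", "body": {"moves": [[0.2,0,0,-0.5,0,0,0],[0.2,0,0,-0.9,0,0,0],[0.2,0,0,-0.9,0,0,0],[0.2,0,0,0,0,0,0],[0.2,0,0,0,0,0,0]]}}

```text
clock: 25.88
ee_pos: [0.5938, 0.2535, 0.2068]
tool_rot: [0.839, 0.543, -0.0, -0.0]
force: [0.4, 0.1, -0.5]
grip_width: 0.0509
grasp_force: 0.0
```

```bash
python3 - <<'E'
from h import *
im,c=look("w15",[])
for q in ["dial_grip","dial_index","mark_orange"]: print(q,[(round(d["confidence"],2),np.round(d["at"],4).tolist()) for d in tip_of(q,"wrist")][:3])
s=snapshot("scene")
for q in ["dial_grip","dial_index","cup","jar","heat_gun"]: print(q,[(round(d["confidence"],2),np.round(d["at"],4).tolist()) for d in tip_of(q,"scene")][:2])
cv2.imwrite("pics/fin.png",np.vstack([cv2.resize(im[:,120:520,::-1],(300,300)),cv2.resize(s[150:240,325:415,::-1],(300,300),interpolation=cv2.INTER_CUBIC)]))
E
```

```text
[0.5938 0.2535 0.2068] 25.875
dial_grip [(0.75, [0.5942, 0.257, 0.0827])]
dial_index []
mark_orange [(0.51, [0.6174, 0.2952, 0.051])]
dial_grip [(0.78, [0.5945, 0.2547, 0.0842])]
dial_index [(0.69, [0.6151, 0.2983, 0.0508])]
cup [(0.98, [0.7556, -0.2786, 0.0013]), (0.32, [0.5092, 0.4882, -0.0009])]
jar [(0.61, [0.7363, -0.1401, -0.0012])]
heat_gun [(0.69, [0.5072, 0.4856, 0.0004]), (0.35, [0.7346, -0.1426, 0.001])]
```

The dial's numbers agree with the orange setting. I check that it is still fully in by pressing lightly on the bar's top with shut fingers.

>>> {"method": "drive_tool", "body": {"moves": [[-1,0,0,0.6,0,0,0],[-1,0,0,0.5,0,0,0],[-1,0,0,0.35,0,0,0],[-1,0,0,0.18,0,0,0],[-1,0,0,0,0,0,0]]}}

```text
clock: 27.0
ee_pos: [0.5939, 0.2535, 0.109]
tool_rot: [0.839, 0.543, -0.0, -0.0]
force: [-0.4, 0.0, 0.4]
grip_width: 0.0002
grasp_force: 0.0
```

>>> {"method": "drive_tool", "body": {"moves": [[-1,0,0,0.05,0,0,0],[-1,0,0,0.03,0,0,0],[-1,0,0,0,0,0,0]]}}

```text
clock: 27.38
ee_pos: [0.5943, 0.2536, 0.1051]
tool_rot: [0.84, 0.543, 0.0, 0.0]
force: [-0.7, -0.3, -0.4]
grip_width: 0.0001
grasp_force: 0.0
```

>>> {"method": "drive_tool", "body": {"moves": [[-1,0,0,0.04,0,0,0],[-1,0,0,0.03,0,0,0],[-1,0,0,0,0,0,0]]}}

```text
clock: 27.75
ee_pos: [0.5939, 0.2535, 0.1001]
tool_rot: [0.84, 0.543, -0.0, -0.0]
force: [0.4, -1.1, 1.1]
grip_width: 0.0003
grasp_force: 0.0
```

>>> {"method": "drive_tool", "body": {"moves": [[-1,0,0,0.03,0,0,0],[-1,0,0,0.03,0,0,0],[-1,0,0,0,0,0,0]]}}

```text
clock: 28.12
ee_pos: [0.5939, 0.2535, 0.0966]
tool_rot: [0.839, 0.543, -0.0, -0.0]
force: [0.2, -0.2, 0.4]
grip_width: 0.0001
grasp_force: 0.0
```

>>> {"method": "drive_tool", "body": {"moves": [[-1,0,0,0.03,0,0,0],[-1,0,0,0,0,0,0]]}}

```text
clock: 28.38
ee_pos: [0.5945, 0.2536, 0.096]
tool_rot: [0.839, 0.543, 0.0, 0.0]
force: [-1.7, -0.8, 3.7]
grip_width: -0.0001
grasp_force: 2.2
```

>>> {"method": "drive_tool", "body": {"moves": [[-1,0,0,0.03,0,0,0],[-1,0,0,0,0,0,0]]}}

```text
clock: 28.62
ee_pos: [0.5947, 0.2538, 0.0959]
tool_rot: [0.839, 0.543, 0.001, 0.0]
force: [-3.9, -1.3, 11.2]
grip_width: -0.0001
grasp_force: 5.6
```

The dial is rigid against 11 N at its fully-in height (bar top about 96 mm). I back off and hand in.

>>> {"method": "drive_tool", "body": {"moves": [[-1,0,0,-0.4,0,0,0],[-1,0,0,-0.9,0,0,0],[-1,0,0,-0.9,0,0,0],[-1,0,0,0,0,0,0],[-1,0,0,0,0,0,0]]}}

```text
clock: 29.25
ee_pos: [0.5939, 0.2535, 0.2247]
tool_rot: [0.839, 0.543, -0.0, -0.0]
force: [0.2, -0.6, -0.9]
grip_width: -0.0001
grasp_force: 0.0
```

```bash
python3 - <<'E'
from h import *
s=snapshot("scene")
print([(round(d["confidence"],2),np.round(d["at"],4).tolist()) for q in ("dial_index","mark_orange") for d in tip_of(q,"scene")[:1]])
print(job.close_job())
E
```

```text
[(0.94, [0.6138, 0.2941, 0.0524])]
the job is handed in; nothing more can be done
None
```

Handed in at about 29 s: both tablets are interlocked flat in the tray, the dial is at the orange mark, fully in and released, and cup, jar and heat gun were not touched; I viewed 13 pictures, over the limit of 10.

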